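# Close an air filter housing with its bayonet cap

### The job

Close the air filter: pick up the black-topped bayonet cap, feel its two lugs into the slots of the filter housing's mouth, push the cap in against the spring, turn it clockwise (seen from above) to the stop and let it spring up into its locked seat, then let go. Be gentle, never force the cap against the housing, and leave the other things where they are.

Things in the scene. Friction and masses are not known exactly. Their poses are not given: they have to be found in the camera images.
- filter_cap: Bayonet cap, loose, 0.12 kg, 64 mm tall, standing upright on its plug. Origin: centre of the plug's lower end; z up its axis. Grey plug 35 mm diameter, z 0 to 26 mm; black flange disc 59 mm diameter, z 26 to 34 mm; on it a black upright grip bar, 44 mm along x, 12 mm thick along y, z 34 to 64 mm: pinch it across the 12 mm. Half a turn makes no difference.
- cap_lugs (a point): Point on the cap's axis, 6.5 mm above the plug's lower end, at mid-height of its two opposite lugs, which stick out along the cap's +x and -x to a radius of 24.5 mm; each is 8 mm wide and 5 mm high. Axes as the cap's.
- filter_housing: Grey round filter housing fixed to the table on a dark square 84 mm foot plate, two brass ports along its +y and -y, mouth open to the top, rim 58 mm above its underside. Origin: centre of its underside, z up. Its bayonet ring is easily damaged: cap and housing must never press on one another with more than 60 N; 5 to 15 N are enough for everything.
- mouth (a point): Centre of the housing's rim, 58 mm above its underside; rim 71 mm outside and 54 mm inside diameter. Axes as the housing's. When the cap is pushed in all the way its flange touches the rim, with its origin 26 mm below this point. (Keep clear of the table's own push handle, a tube hoop 0.38 m high that stands along the table's right end at y = -0.36, x = 0.43 to 0.85.)
- ring_top (a point): Centre of the top of the steel bayonet ring, 8 mm below the rim; ring 6 mm thick, 38 mm bore, two opposite slots 10.5 mm wide. The slots' angle is NOT measured: this point has the housing's axes, and the slots lie up to 0.36 rad to either side of its +x and -x; feel for them. Off the slots the lugs rest on the ring with the cap's origin 4 mm below this point.
- spring_top (a point): Centre of the top, as built, of the sprung rubber pad in the housing, 8 mm below the ring's top. It meets the plug's end with 5 N, about 10 N when the cap is all the way in. A cap whose lugs are in the slots is lifted back to this height when let go. The lugs are clear below the ring when the cap's origin is more than 7 mm below this point.
- locked_seat (a point): Where the cap's origin ends up when locked, 38 mm above the housing's underside. Below the ring the cap turns only clockwise seen from above. 0.75 rad from the slots (+-0.05) the lugs are under pockets 3 mm deep in the ring's underside; a hard stop follows at about 0.82 rad. Let up there, the spring lifts the cap into the pockets: locked.
- seal_jar: Bystander: clear jar with black lid, 58 mm diameter, 56 mm tall. Origin: centre of its underside.
- tape_measure: Bystander: tape measure, 34x79x57 mm. Origin: centre of its underside.
- thread_tape: Bystander: white roll of tape, 54 mm diameter, 15 mm tall, lying flat. Origin: centre of its underside.
- quick_coupling: Bystander: brass coupling, 27x51x27 mm, lying. Origin: centre of its underside.
- ball_valve: Bystander: brass ball valve with a red lever, 26x92x42 mm. Origin: centre of its underside.
Things that resemble listed ones, but are neither listed nor needed, are in the scene too. What is shaped like the filter_cap but orange is not meant.

How it is judged:
On the way:
1. the cap is pushed in, lugs through the slots and below the bayonet ring (z of filter_cap in the frame of filter_housing below 0.035 m and horizontal distance between filter_cap and filter_housing below 0.005 m), for 0.1 s.
At the end, for the whole second after the job is handed in: The cap sits locked in the housing: its origin 36.5 to 39.7 mm above the housing's underside (lugs in the pockets, spring pressing), within 4 mm of the housing's axis, upright within 0.08 rad, at rest and released (z of filter_cap in the frame of filter_housing between 0.0365 and 0.0397 m and horizontal distance between filter_cap and filter_housing below 0.004 m and angle between filter_cap's own z axis and vertical below 0.08 rad and linear speed of filter_cap below 0.02 m/s); the robot touches nothing.
It fails at once if cap and housing press on one another with more than 60 N (contact force between filter_cap and filter_housing above 60 N).
It fails at once if a bystander is moved more than 25 mm (distance of any of seal_jar, tape_measure, thread_tape, quick_coupling, ball_valve from where it was at the start of the episode above 0.025 m).
It also fails if it takes over 72 s, if anything falls off the work surface, if the arm or the gripper's body presses on something with over 40 N, if the wrist force passes 120 N, or if a joint passes its speed limit or range.

### The arm

A 7-joint arm with a two-finger parallel gripper is mounted at the origin on a cart in front of the work surface, level with it; the furniture and walls round the work are solid. World frame = base frame: x ahead of the robot, y to its left, z up, the work surface at z = 0. Lengths are in m, angles in rad, forces in N, time in s.
With the tool pointing down it reaches from about 0.4 to 0.85 m from the base axis. Payload 4.5 kg.
Tool frame: the origin (TCP) lies midway between the tips of the shut fingers; the grasp point (between the pads) lies 19 mm behind it; y points along the fingers, z is the direction in which the jaws open and shut, and the axes are right-handed (so a half turn about y gives the same grasp; the last joint's range is limited). The gripper opens to 88 mm and grips with 3 to 60 N. Pads are 18 mm wide; open, the fingers measure 123 mm over their backs; the gripper's body (75 mm by 187 mm) begins 45 mm behind the grasp point.
Start: joints at [-1.069, 0.689, -0.195, 1.565, 0.157, 0.902, -0.215], TCP at [0.282, 0.558, 0.239] pointing down, gripper open.
Joint ranges: [-3.01, 3.01], [-0.46, 2.08], [-1.47, 1.51], [0.13, 2.56], [-1, 4.14], [0.04, 2.09], [-2.66, 2.66]. Speed limits (rad/s): [2.57, 2.57, 3.14, 3.14, 3.14, 3.14, 3.14].

### API

Orientations are given as a unit quaternion [x, y, z, w].
In Python, from plant import r, snapshot, get_calibration, job, boxes_of gives the robot as it stands. The module is installed in compiled form; this text tells all that it offers.
- The arm moves only by the shell command python3 -m handwheel 'ROWS' [OPENING] [FORCE]. ROWS is JSON, a list that holds one entry, the list of rows, each a list of 6 numbers: the shift along the tool's x, y, z as a fraction of full scale, then the turn, a rotation vector about the tool's x, y, z as a fraction of full scale. In form: [[[x, y, z, wx, wy, wz], ...]]. A call has 1 to 12 rows; each row is the pose to reach, as a shift and turn from the pose commanded when the call began, along the tool's axes at that moment, turning the shorter way round; what a row does not reach only later rows make up. Full scale, the value 1, is 100 cm for a shift and 180 degrees for a turn. A row lasts 1/12 s, in which the tool goes at most 41.7 mm and 7.16 degrees, less where a joint would pass 70% of its speed; a pose out of reach is approached as far as the arm can. A call with a number of a shift or a turn outside -1 to 1 is refused whole. A call with a gripper value outside its range is refused whole. OPENING is the opening, from -1 (shut) to 1 (fully open), set as the call begins (- or left out, the last holds). The fingers move at their own pace and stop on an object; FORCE is the grip in N (left out, the last holds). Time passes only in rows, so rows that repeat a pose let the fingers close. It gives the time, the measured TCP pose, the force and the opening at its end, in the units of the state.
- r.get_state(): the state, without advancing time (a new reading comes with each control period).
- snapshot(name): name is "scene" or "top" or "wrist"; returns the picture (480x640x3 uint8, red, green, blue); there is no depth.
- get_calibration(name): a dict with "fx", "fy", "cx", "cy" (pixels), "T" (4x4, takes a point from camera to world coordinates). Camera axes: x right, y down, z forward; pixel columns grow to the right and rows downward; lengths in m; the calibration is good to about 2 mm. The wrist camera is an equidistant fisheye: a pixel r from the principal point sees the ray r / f radians off the axis. A picture is of the moment at which its call begins: read the wrist's pose just before it. get_calibration takes no time and is no camera call; for the wrist camera it gives the pose at the moment of the call.
- job.finish_job(): hands the job in, once; it reports no verdict.
Trained networks look in the newest picture that a camera, given by its name, has taken for a name from the list of things; names that differ only in an ending like _2 or _b are one class to them, and where a whole thing is asked for, a point or a joint stands for the part that bears it (a point fixed in the world has none). Each returns a list of dicts, best first, with "confidence" (0 to 1); they miss things now and then, are a little off and sometimes report something else, mostly with a low value. They report only what shows in the picture. A call takes as long as a camera call. They do not tell look-alikes from the thing itself.
- boxes_of(thing, camera): "bbox" ([left, top, right, bottom] in pixels, round what is visible of it).
The state is a dict: "clock": time; "q": joint angles; "qd": joint speeds; "joint_torque": joint torques, N m; "tool_pos": TCP position; "eef_rot": TCP orientation; "contact_force": force on the tool from outside, world axes, zero at the start; "moment": the same for the moment, N m; "opening": opening from 0.0 (shut) to 1.0 (fully open).
Only numpy, scipy, OpenCV 4.12 (cv2) and the standard library are available. Lean on these libraries where they do the work, as an engineer would, in place of code of your own. Each camera call takes 0.05 s, during which the arm holds its last target. There are 200 camera calls.

## Working session

There is one attempt and no reset: what is moved stays moved. The work goes in short steps, Python scripts to look and compute and a shell command to move; the robot and the scene stay as the last step left them, time stands still between calls to the robot, and variables do not carry over. Pictures are saved under pics/ and viewed, about 8 in all and at most 12, crops included, and the job is handed in when it is done.

```bash
mkdir -p pics
cat > h.py <<'E'
import numpy as np,cv2
from plant import r,snapshot,get_calibration,job,boxes_of
from scipy.spatial.transform import Rotation as R
np.set_printoptions(precision=4,suppress=True)
def ray(c,u,v,fish=False):
    T=np.array(c["T"]);a=np.array([(u-c["cx"])/c["fx"],(v-c["cy"])/c["fy"]])
    if fish:
        t=np.hypot(*a);d=np.array([*(a/max(t,1e-9)*np.sin(t)),np.cos(t)])
    else: d=np.array([*a,1.])
    return T[:3,3],T[:3,:3]@d
def at(c,u,v,z,fish=False):
    o,d=ray(c,u,v,fish);return o+d*(z-o[2])/d[2]
def save(n,im): cv2.imwrite(f"pics/{n}.png",im[:,:,::-1])
E
python3 - <<'E'
from h import *
s=r.get_state();print(s)
a=snapshot("scene");b=snapshot("top")
save("scene",a);save("top",b)
for cam in("top","scene"):
    c=get_calibration(cam);print(cam,np.array(c["T"]),c["fx"])
    for n in("filter_cap","filter_housing"):
        for x in boxes_of(n,cam)[:4]:
            q=x["bbox"];print(n,np.round(q),round(x["confidence"],2),at(c,(q[0]+q[2])/2,(q[1]+q[3])/2,0.04))
E
```

```text
{'clock': 0.0, 'q': array([-1.0692,  0.69  , -0.1945,  1.5664,  0.1573,  0.9025, -0.2151]), 'qd': array([ 0.0019, -0.0003, -0.0001, -0.0001,  0.0002, -0.0006,  0.001 ]), 'joint_torque': array([  0.0008, -52.7554,  -1.2667, -15.3436,  -0.0527,   0.0066,
         0.0002]), 'tool_pos': array([0.2816, 0.5573, 0.2379]), 'eef_rot': array([ 0.6885, -0.164 ,  0.1637, -0.6872]), 'contact_force': array([0.5117, 0.6683, 0.3453]), 'moment': array([ 0.036 , -0.0154,  0.0339]), 'opening': 1.0022272448042187}
top [[-0.0176 -0.9843  0.1757  0.3096]
 [-0.9995  0.0219  0.0227  0.0924]
 [-0.0262 -0.1752 -0.9842  1.0572]
 [ 0.      0.      0.      1.    ]] 496.97732300921643
filter_cap [156. 227. 186. 258.] 0.9 [0.4939 0.4168 0.04  ]
filter_cap [272. 231. 299. 263.] 0.71 [0.479  0.1776 0.04  ]
filter_cap [323. 234. 350. 262.] 0.7 [0.4751 0.0713 0.04  ]
filter_cap [350. 290. 385. 311.] 0.59 [0.3659 0.0114 0.04  ]
filter_housing [350. 289. 383. 310.] 0.75 [0.3677 0.0132 0.04  ]
filter_housing [423. 225. 473. 271.] 0.62 [ 0.4697 -0.1571  0.04  ]
scene [[ 0.8296 -0.3067  0.4665  0.0655]
 [-0.558  -0.4842  0.6739 -0.5385]
 [ 0.0192 -0.8194 -0.5729  0.6119]
 [ 0.      0.      0.      1.    ]] 470.90092023645036
filter_cap [277. 224. 303. 254.] 0.92 [0.4819 0.1743 0.04  ]
filter_cap [299. 247. 331. 285.] 0.92 [0.4736 0.067  0.04  ]
filter_cap [230. 178. 250. 207.] 0.78 [0.4803 0.4112 0.04  ]
filter_housing [358. 318. 430. 378.] 0.68 [ 0.4636 -0.1789  0.04  ]
filter_housing [277. 225. 303. 254.] 0.57 [0.4791 0.1713 0.04  ]
```

Run:
```python
from h import *
b=cv2.imread("pics/top.png");a=cv2.imread("pics/scene.png")
t=cv2.resize(b[200:330,130:530],None,fx=2,fy=2,interpolation=cv2.INTER_CUBIC)
s=cv2.resize(a[160:400,200:560],None,fx=800/360,fy=320/240 if 0 else 800/360,interpolation=cv2.INTER_CUBIC)[:340*1]
s=cv2.resize(a[165:390,200:600],None,fx=2,fy=1.5 if 0 else 2)[:340]
s=cv2.resize(a[165:385,210:570],(540,330))
c=np.zeros((590+10,800,3),np.uint8);c[:260]=t;c[262:592,:540]=s
cv2.imwrite("pics/c1.png",c)
```

```text
(no output)
```

View pics/c1.png

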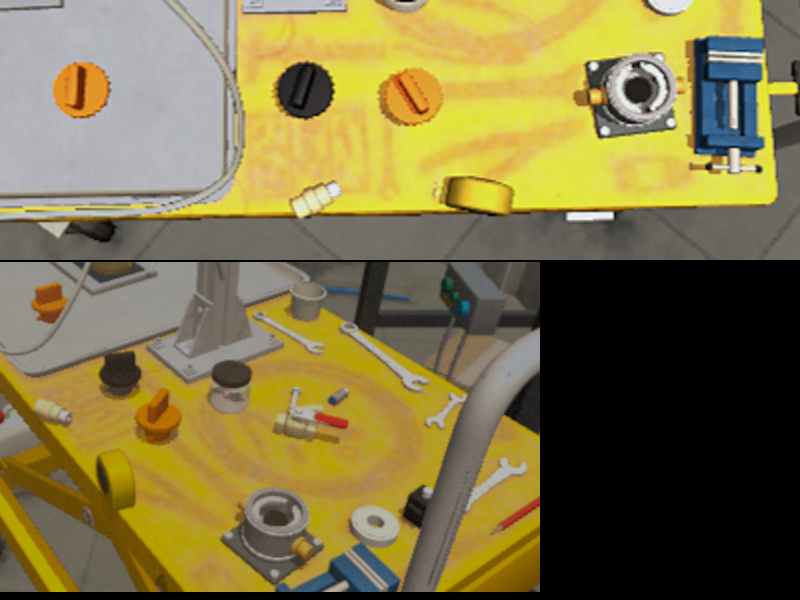

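The candidates in the top view are the black cap at (282,245), and orange caps at (170,245) and (336,248). The black one fits the description. The housing is at about (448,248), with a blue vice to its right and a post behind the cap. Next I'll get a closer look with the wrist camera.

```bash
cat >> h.py <<'E'
def Rt(yaw): # tool down: y=-Z, jaws (tool z) along world angle yaw ; x = y x z
    z=np.array([np.cos(yaw),np.sin(yaw),0]);y=np.array([0,0,-1.]);return np.c_[np.cross(y,z),y,z]
def plan(pos,yaw):
    s=r.get_state();R0=R.from_quat(s["eef_rot"]).as_matrix();p=np.array(s["tool_pos"])
    for k in(0,np.pi):
        w=R.from_matrix(R0.T@Rt(yaw+k)).as_rotvec()
        print("shift",R0.T@(np.array(pos)-p),"turn",w/np.pi,"rows",np.linalg.norm(np.array(pos)-p)/.0417,np.degrees(np.linalg.norm(w))/7.16)
def cur():
    s=r.get_state();M=R.from_quat(s["eef_rot"]).as_matrix();print("t",s["clock"],"p",s["tool_pos"],"jawyaw",np.arctan2(M[1,2],M[0,2]),"tooly",M[:,1],"F",s["contact_force"],"M",s["moment"],"op",s["opening"]);return s
E
python3 - <<'E'
from h import *
s=cur();c=get_calibration("wrist");M=R.from_quat(s["eef_rot"]).as_matrix();T=np.array(c["T"])
print("cam in tool",M.T@(T[:3,3]-s["tool_pos"]),M.T@T[:3,:3],c["fx"])
plan([.46,-.16,.25],np.pi/2+.13)
plan([.47,.02,.27],np.pi/2)
plan([.47,.17,.25],np.pi/2-.55)
E
```

```text
t 0.3 p [0.2818 0.5577 0.2385] jawyaw 1.1029975451935017 tooly [-0.0002 -0.0005 -1.    ] F [ 0.3915 -0.0435 -0.5946] M [ 0.0072 -0.0341 -0.0082] op 0.9998027409151873
cam in tool [-0.0697 -0.1458 -0.0005] [[ 0.0008  0.9633  0.2685]
 [-0.0001 -0.2685  0.9633]
 [ 1.     -0.0008 -0.0001]] 371.64829954431775
shift [ 0.4827 -0.0112 -0.5602] turn [ 0.0002 -0.1903 -0.    ] rows 17.735642314325798 4.783709664173197
shift [ 0.4827 -0.0112 -0.5602] turn [0.0001 0.8097 0.0002] rows 17.735642314325798 20.355957362934074
shift [ 0.4105 -0.0313 -0.3951] turn [ 0.0002 -0.1489 -0.    ] rows 13.68236941746068 3.7434237599095184
shift [ 0.4105 -0.0313 -0.3951] turn [0.     0.8511 0.0002] rows 13.68236941746068 21.396243818770902
shift [ 0.3428 -0.0114 -0.2612] turn [0.0002 0.0262 0.    ] rows 10.338627228020801 0.6578061881682133
shift [ 0.3428 -0.0114 -0.2612] turn [ 0.     -0.9738 -0.0003] rows 10.338627228020801 24.481873851481012
```

```bash
python3 -m handwheel '[[[0.03,0,-0.03,0,-0.02,0],[0.06,0,-0.06,0,-0.04,0],[0.09,0,-0.09,0,-0.06,0],[0.12,0,-0.12,0,-0.08,0],[0.15,0,-0.15,0,-0.1,0],[0.17,0,-0.18,0,-0.12,0],[0.2,0,-0.21,0,-0.14,0],[0.23,-0.01,-0.24,0,-0.16,0],[0.26,-0.01,-0.27,0,-0.19,0],[0.28,-0.01,-0.3,0,-0.19,0],[0.31,-0.01,-0.33,0,-0.19,0],[0.33,-0.01,-0.35,0,-0.19,0]]]'
python3 - <<'E'
from h import *
cur();plan([.50,-.16,.25],np.pi/2+.13)
E
```

```text
clock: 1.3
tool_pos: [0.4188, 0.0926, 0.2488]
eef_rot: [0.706, 0.044, -0.045, -0.705]
contact_force: [0.9, 0.2, -0.4]
opening: 1.0
t 1.3 p [0.4188 0.0926 0.2488] jawyaw 1.6966483481525092 tooly [-0.0002 -0.0018 -1.    ] F [ 0.9087  0.2106 -0.4028] M [ 0.0283 -0.0134 -0.0484] op 1.0000451754577677
shift [ 0.0489 -0.0008 -0.2608] turn [ 0.0006 -0.0013 -0.0001] rows 6.3626368914642395 0.03628497013435072
shift [ 0.0489 -0.0008 -0.2608] turn [0.0002 0.9987 0.0009] rows 6.3626368914642395 25.10646908523617
```

```bash
python3 -m handwheel '[[[0.006,0,-0.037,0,0,0],[0.013,0,-0.074,0,0,0],[0.02,0,-0.11,0,0,0],[0.028,0,-0.148,0,0,0],[0.035,0,-0.185,0,0,0],[0.042,0,-0.222,0,0,0],[0.049,0,-0.26,0,0,0],[0.049,0,-0.26,0,0,0],[0.049,0,-0.26,0,0,0]]]'
python3 - <<'E'
from h import *
cur();c=get_calibration("wrist");w=snapshot("wrist");save("w1",w)
import pickle;pickle.dump(c,open("w1.pkl","wb"))
for x in boxes_of("filter_housing","wrist")[:2]: q=x["bbox"];print(q,x["confidence"],at(c,(q[0]+q[2])/2,(q[1]+q[3])/2,.04,True))
E
```

```text
clock: 2.05
tool_pos: [0.5007, -0.1574, 0.2483]
eef_rot: [0.706, 0.044, -0.044, -0.706]
contact_force: [-0.1, 1.4, -1.0]
opening: 1.0
t 2.05 p [ 0.5007 -0.1574  0.2483] jawyaw 1.6944293600536589 tooly [ 0.     -0.0004 -1.    ] F [-0.0798  1.4322 -0.9995] M [ 0.1158 -0.0136  0.0444] op 1.0004886117285434
[272.1, 139.7, 374.6, 223.0] 0.79 [ 0.4752 -0.1593  0.04  ]
```

View pics/w1.png

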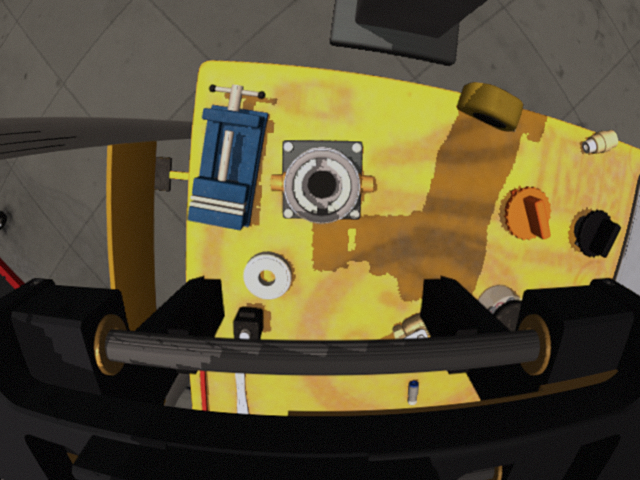

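Run:
```python
from h import *
b=cv2.imread("pics/w1.png")
cv2.imwrite("pics/w1c.png",cv2.resize(b[130:235,260:385],None,fx=5.6,fy=5.6,interpolation=cv2.INTER_CUBIC))
```

```text
(no output)
```

View pics/w1c.png

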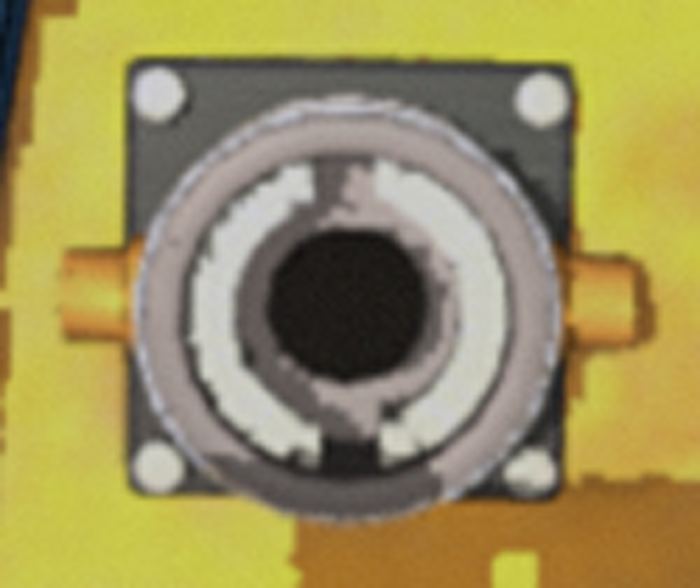

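The slots are plainly visible: the upper gap centre is at crop (345,180) and the lower at (351,455). The rim circle centre is near (351,307).

Run:
```python
from h import *
import pickle
c=pickle.load(open("w1.pkl","rb"))
def P(u,v,z): return at(c,260+u/5.6,130+v/5.6,z,True)
f=lambda a,b:np.arctan2((b-a)[1],(b-a)[0])
a,b=P(345,180,.05),P(351,455,.05);print("slots",a,b,f(a,b),np.linalg.norm(b-a),"mid",(a+b)/2)
L,Rr,t,bo=[P(*q,.058) for q in((140,305),(562,305),(351,97),(351,520))]
print("rim",(L+Rr)/2,(t+bo)/2,np.linalg.norm(L-Rr),np.linalg.norm(t-bo))
s=[P(*q,.006) for q in((157,95),(542,99),(158,467),(530,470))]
print("bolts",np.mean(s,0),f(s[0],s[2]),f(s[1],s[3]),f(s[0],s[1])-np.pi/2,f(s[2],s[3])-np.pi/2)
# cap in top view
ct=get_calibration("top")
T=lambda u,v,z: at(ct,130+u/2,200+v/2,z)
print("bar",f(T(290,108,.064),T(315,68,.064)),T(302,88,.064),"flange",T(305,90,.034))
plan([.47,.17,.17],np.pi/2-.55)
```

```text
slots [ 0.4564 -0.1633  0.05  ] [ 0.5023 -0.1566  0.05  ] 0.14437711718826385 0.046442993893286336 mid [ 0.4793 -0.1599  0.05  ]
rim [ 0.4758 -0.1599  0.058 ] [ 0.477  -0.1597  0.058 ] 0.06876915531550233 0.06982409735627597
bolts [ 0.4789 -0.1602  0.006 ] 0.10983697224317922 0.10624369280757263 0.1124380759198571 0.11438294239360225
bar -0.5631668921403753 [0.4816 0.1845 0.064 ] flange [0.4846 0.1842 0.034 ]
shift [0.0119 0.079  0.3248] turn [-0.0003  0.2165 -0.0002] rows 8.021359605494423 5.442847869511492
shift [0.0119 0.079  0.3248] turn [-0.0002 -0.7835  0.0004] rows 8.021359605494423 19.696825129497828
```

Run:
```python
from h import *
plan([.482,.183,.2],np.pi/2-.563)
ct=get_calibration("top");cs=get_calibration("scene")
print("plate",at(ct,277,205,0),"post foot",at(cs,357,227,0.01),at(cs,345,227,.01),at(cs,360,237,.01))
```

```text
shift [0.0255 0.049  0.3362] turn [-0.0003  0.2206 -0.0002] rows 8.16998506495287 5.546876371642593
shift [0.0255 0.049  0.3362] turn [-0.0002 -0.7794  0.0004] rows 8.16998506495287 19.592796498434275
plate [0.5797 0.1988 0.    ] post foot [0.6601 0.1697 0.01  ] [0.6364 0.1847 0.01  ] [0.6406 0.1333 0.01  ]
```

```bash
python3 -m handwheel '[[[0.003,0.005,0.037,0,0.025,0],[0.006,0.01,0.075,0,0.05,0],[0.009,0.016,0.112,0,0.075,0],[0.012,0.022,0.15,0,0.1,0],[0.015,0.027,0.187,0,0.125,0],[0.018,0.033,0.224,0,0.15,0],[0.021,0.038,0.262,0,0.175,0],[0.024,0.044,0.3,0,0.2,0],[0.025,0.049,0.336,0,0.22,0],[0.025,0.049,0.336,0,0.22,0],[0.025,0.049,0.336,0,0.22,0]]]'
python3 - <<'E'
from h import *
import pickle
cur();c=get_calibration("wrist");w=snapshot("wrist");pickle.dump(c,open("w2.pkl","wb"))
x=boxes_of("filter_cap","wrist");print([(q["bbox"],round(q["confidence"],2)) for q in x[:4]])
b=w[:,:,::-1];save("w2",w)
# expected pixel of approx cap
o=np.array(c["T"]);p=np.linalg.inv(o)@[.482,.183,.05,1];t=np.arctan2(np.hypot(p[0],p[1]),p[2]);k=t/np.hypot(p[0],p[1])*c["fx"]
u,v=int(c["cx"]+p[0]*k),int(c["cy"]+p[1]*k);print(u,v)
u0,v0=u-65,v-55;print("crop",u0,v0);cv2.imwrite("pics/w2c.png",cv2.resize(b[v0:v0+110,u0:u0+130],None,fx=5,fy=5,interpolation=cv2.INTER_CUBIC))
E
```

```text
clock: 3.07
tool_pos: [0.4799, 0.1862, 0.1997]
eef_rot: [-0.68, 0.193, -0.192, 0.681]
contact_force: [-0.1, -0.2, -0.5]
opening: 1.005
t 3.0667 p [0.4799 0.1862 0.1997] jawyaw 1.0184578234137611 tooly [-0.0011  0.0016 -1.    ] F [-0.084  -0.1628 -0.5313] M [-0.0691 -0.015  -0.0483] op 1.004759486979993
[([289.6, 189.7, 360.6, 260.6], 0.93), ([184.7, 247.0, 248.2, 307.1], 0.7), ([513.8, 71.9, 573.1, 134.1], 0.63)]
320 225
crop 255 170
```

View pics/w2c.png

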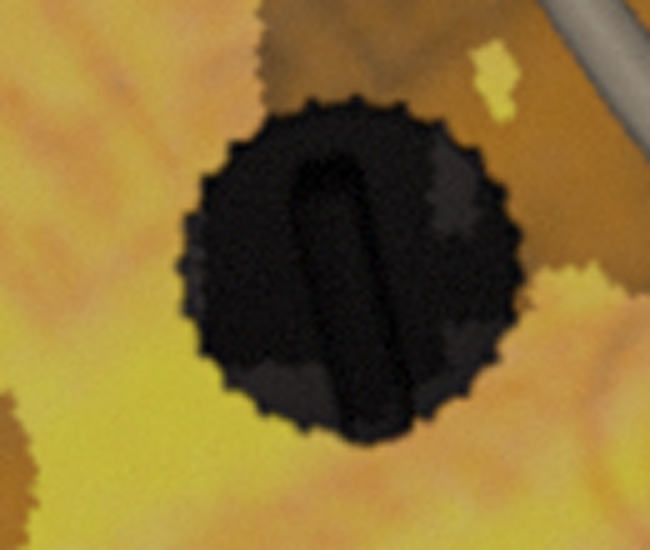

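Run:
```python
from h import *
import pickle
c=pickle.load(open("w2.pkl","rb"))
P=lambda u,v,z: at(c,255+u/5,170+v/5,z,True)
f=lambda a,b:np.arctan2((b-a)[1],(b-a)[0])
a,b=P(326,165,.064),P(378,432,.064);print("bar",a,b,(a+b)/2,np.linalg.norm(a-b),f(a,b))
a2,b2=P(330,190,.064),P(374,400,.064);print(f(a2,b2), f(P(300,205,.064),P(345,415,.064)),f(P(360,175,.064),P(410,420,.064)))
L,Rr,t,bo=[P(*q,.034) for q in((185,268),(522,268),(353,100),(353,434))]
print("flange",(L+Rr)/2,(t+bo)/2,np.linalg.norm(L-Rr),np.linalg.norm(t-bo))
```

```text
bar [0.4638 0.1941 0.064 ] [0.5049 0.1784 0.064 ] [0.4843 0.1862 0.064 ] 0.04404493571204995 -0.3644094723299261
-0.3505720854049081 -0.35048655271527407 -0.35123420172000513
flange [0.4862 0.1857 0.034 ] [0.4866 0.1853 0.034 ] 0.05828852405807163 0.05944109034165242
```

Run:
```python
from h import *
plan([.4855,.186,.038],np.pi/2-.355)
```

```text
shift [0.0012 0.1619 0.0062] turn [ 0.0003 -0.0652 -0.    ] rows 3.884719378401142 1.6399934822050997
shift [0.0012 0.1619 0.0062] turn [0.0001 0.9348 0.0004] rows 3.884719378401142 23.499688567037747
```

```bash
python3 -m handwheel '[[[0.001,0.03,0.003,0,-0.03,0],[0.001,0.06,0.006,0,-0.064,0],[0.001,0.09,0.006,0,-0.064,0],[0.001,0.115,0.006,0,-0.064,0],[0.001,0.14,0.006,0,-0.064,0],[0.001,0.155,0.006,0,-0.064,0],[0.001,0.162,0.006,0,-0.064,0],[0.001,0.162,0.006,0,-0.064,0],[0.001,0.162,0.006,0,-0.064,0]]]' 0
python3 -c "
from h import *
cur()"
python3 -m handwheel '[[[0,0,0,0,0,0],[0,0,0,0,0,0],[0,0,0,0,0,0],[0,0,0,0,0,0],[0,0,0,0,0,0],[0,0,0,0,0,0],[0,0,0,0,0,0],[0,0,0,0,0,0]]]' -1 35
python3 -c "
from h import *
cur()"
```

```text
clock: 3.92
tool_pos: [0.4866, 0.1852, 0.0383]
eef_rot: [0.696, -0.127, 0.128, -0.696]
contact_force: [-0.5, -0.9, 0.9]
opening: 0.501
t 3.9167 p [0.4866 0.1852 0.0383] jawyaw 1.2084272188447582 tooly [ 0.0004 -0.0001 -1.    ] F [-0.4517 -0.9047  0.9247] M [ 0.0746 -0.0285  0.0073] op 0.5005831626306934
clock: 4.58
tool_pos: [0.4862, 0.1861, 0.038]
eef_rot: [-0.696, 0.127, -0.127, 0.696]
contact_force: [-0.1, 0.3, 5.2]
opening: 0.133
t 4.5833 p [0.4862 0.1861 0.038 ] jawyaw 1.2098610206296496 tooly [ 0.0003  0.     -1.    ] F [-0.0892  0.2716  5.232 ] M [-0.057   0.1019 -0.0438] op 0.13281193366157634
```

```bash
python3 -m handwheel '[[[0,-0.015,0,0,0,0],[0,-0.04,0,0,0,0],[0,-0.075,0,0,0,0],[0,-0.11,0,0,0,0],[0,-0.12,0,0,0,0],[0,-0.12,0,0,0,0],[0,-0.12,0,0,0,0]]]'
python3 - <<'E'
from h import *
cur();plan([.477,-.16,.15],np.pi/2+.144)
E
```

```text
clock: 5.17
tool_pos: [0.486, 0.1859, 0.1573]
eef_rot: [0.696, -0.127, 0.127, -0.696]
contact_force: [0.2, -0.3, -1.6]
opening: 0.131
t 5.1667 p [0.486  0.1859 0.1573] jawyaw 1.209677152329916 tooly [-0. -0. -1.] F [ 0.2237 -0.2536 -1.6489] M [-0.0249 -0.0123 -0.0265] op 0.13149821803018036
shift [ 0.1138  0.0073 -0.3268] turn [ 0.     -0.1608 -0.    ] rows 8.30012690543354 4.042066615114222
shift [ 0.1138  0.0073 -0.3268] turn [0.     0.8392 0.    ] rows 8.30012690543354 21.097598203273648
```

```bash
python3 -m handwheel '[[[0.007,0,-0.02,0,-0.01,0],[0.02,0,-0.056,0,-0.03,0],[0.032,0,-0.093,0,-0.05,0],[0.045,0,-0.13,0,-0.07,0],[0.058,0,-0.167,0,-0.09,0],[0.071,0,-0.204,0,-0.11,0],[0.084,0,-0.24,0,-0.13,0],[0.097,0,-0.277,0,-0.15,0],[0.107,0.003,-0.308,0,-0.161,0],[0.114,0.007,-0.327,0,-0.161,0],[0.114,0.007,-0.327,0,-0.161,0],[0.114,0.007,-0.327,0,-0.161,0]]]'
python3 - <<'E'
from h import *
import pickle
cur();plan([.477,-.16,.112],np.pi/2+.144)
c=get_calibration("wrist");w=snapshot("wrist");pickle.dump(c,open("w3.pkl","wb"));save("w3",w)
b=w[:,:,::-1];cv2.imwrite("pics/w3c.png",cv2.resize(b[130:300,230:410],None,fx=3.5,fy=3.5,interpolation=cv2.INTER_CUBIC))
E
```

```text
clock: 6.17
tool_pos: [0.4757, -0.1608, 0.1484]
eef_rot: [-0.705, -0.049, 0.051, 0.706]
contact_force: [0.5, 0.7, -0.5]
opening: 0.134
t 6.1667 p [ 0.4757 -0.1608  0.1484] jawyaw 1.71254428741209 tooly [-0.0041  0.0017 -1.    ] F [ 0.5173  0.7003 -0.5031] M [ 0.113   0.0259 -0.0283] op 0.13384554090309236
shift [0.0015 0.0364 0.0005] turn [-0.0007 -0.0007 -0.0012] rows 0.8745011027318538 0.039719929807881395
shift [0.0015 0.0364 0.0005] turn [ 0.0019  0.9993 -0.0011] rows 0.8745011027318538 25.121677742042568
```

View pics/w3c.png

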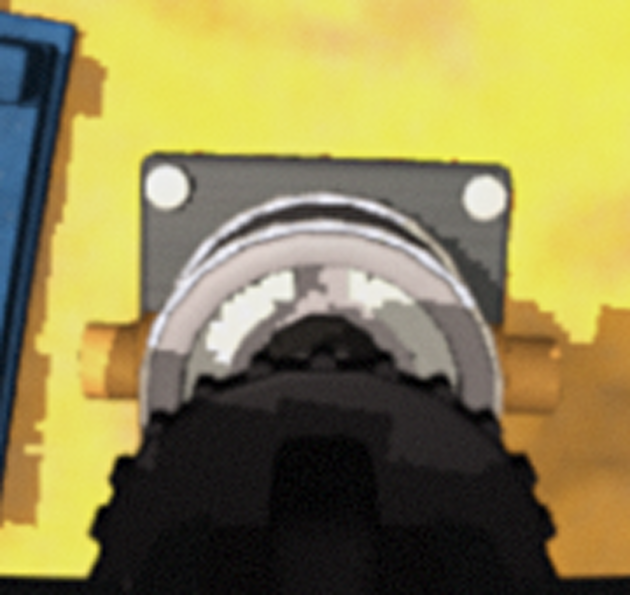

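```bash
python3 -m handwheel '[[[0.001,0.01,0,0,0,0],[0.002,0.025,0,0,0,0],[0.002,0.04,0,0,0,0],[0.002,0.05,0,0,0,0],[0.002,0.05,0,0,0,0],[0.002,0.05,0,0,0,0],[0.002,0.05,0,0,0,0]]]'
python3 - <<'E'
from h import *
cur();plan([.4775,-.16,.09],np.pi/2+.144)
E
```

```text
clock: 6.8
tool_pos: [0.4797, -0.1586, 0.1008]
eef_rot: [-0.705, -0.052, 0.052, 0.705]
contact_force: [0.4, 0.1, -1.8]
opening: 0.131
t 6.8 p [ 0.4797 -0.1586  0.1008] jawyaw 1.7175453099793756 tooly [ 0.0003  0.0006 -1.    ] F [ 0.4114  0.1397 -1.8122] M [ 0.0298 -0.0115 -0.0138] op 0.13117945940203
shift [-0.0024  0.0108 -0.0011] turn [-0.0002  0.0009  0.0001] rows 0.26644849305999296 0.022670603912836488
shift [-0.0024  0.0108 -0.0011] turn [ 0.0002 -0.9991  0.0003] rows 0.26644849305999296 25.117667763413223
```

```bash
python3 -m handwheel '[[[-0.002,0.003,-0.001,0,0,0],[-0.002,0.007,-0.001,0,0,0],[-0.002,0.01,-0.001,0,0,0],[-0.002,0.01,-0.001,0,0,0],[-0.002,0.01,-0.001,0,0,0],[-0.002,0.01,-0.001,0,0,0]]]'
python3 - <<'E'
from h import *
cur()
E
python3 -m handwheel '[[[0,0.001,0,0,0,0],[0,0.002,0,0,0,0],[0,0.003,0,0,0,0],[0,0.004,0,0,0,0],[0,0.004,0,0,0,0],[0,0.004,0,0,0,0]]]'
python3 - <<'E'
from h import *
cur()
E
```

```text
clock: 7.3
tool_pos: [0.4776, -0.1611, 0.0907]
eef_rot: [-0.705, -0.051, 0.051, 0.705]
contact_force: [-0.2, 0.4, -1.2]
opening: 0.132
t 7.3 p [ 0.4776 -0.1611  0.0907] jawyaw 1.7155328212765852 tooly [ 0.0002  0.0001 -1.    ] F [-0.1517  0.3933 -1.1666] M [ 0.0629 -0.0037 -0.0541] op 0.13242486487371877
clock: 7.8
tool_pos: [0.4775, -0.161, 0.0866]
eef_rot: [-0.705, -0.051, 0.051, 0.705]
contact_force: [1.0, -0.3, -1.9]
opening: 0.13
t 7.8 p [ 0.4775 -0.161   0.0866] jawyaw 1.7156636188304533 tooly [-0.0001  0.0001 -1.    ] F [ 1.0365 -0.3003 -1.9037] M [ 0.024  -0.0554  0.0123] op 0.13031767867801186
```

Plug end is at about 48.6 mm, in the bore and free of contact. I'll carry on down in small steps.

```bash
for i in 1 2; do python3 -m handwheel '[[[0,0.001,0,0,0,0],[0,0.002,0,0,0,0],[0,0.002,0,0,0,0],[0,0.002,0,0,0,0]]]'; done
python3 - <<'E'
from h import *
cur()
E
```

```text
clock: 8.13
tool_pos: [0.4775, -0.161, 0.0846]
eef_rot: [-0.705, -0.051, 0.051, 0.705]
contact_force: [1.0, 0.8, -1.4]
opening: 0.137
clock: 8.47
tool_pos: [0.4775, -0.161, 0.0826]
eef_rot: [-0.705, -0.051, 0.051, 0.705]
contact_force: [-0.8, 0.5, -1.0]
opening: 0.133
t 8.4667 p [ 0.4775 -0.161   0.0826] jawyaw 1.715670527927957 tooly [-0.0001  0.0001 -1.    ] F [-0.7527  0.4987 -0.9548] M [0.0664 0.0152 0.0348] op 0.13266429162933815
```

```bash
for i in 1 2 3; do python3 -m handwheel '[[[0,0.001,0,0,0,0],[0,0.002,0,0,0,0],[0,0.002,0,0,0,0],[0,0.002,0,0,0,0]]]'; done
python3 - <<'E'
from h import *
cur()
E
```

```text
clock: 8.8
tool_pos: [0.4774, -0.1611, 0.0806]
eef_rot: [-0.705, -0.051, 0.051, 0.705]
contact_force: [0.5, 0.5, -0.7]
opening: 0.134
clock: 9.13
tool_pos: [0.4776, -0.1611, 0.0789]
eef_rot: [0.705, 0.051, -0.051, -0.705]
contact_force: [-0.5, -0.7, 3.3]
opening: 0.133
clock: 9.47
tool_pos: [0.4776, -0.1611, 0.0768]
eef_rot: [0.705, 0.051, -0.051, -0.705]
contact_force: [-0.9, -0.3, 5.0]
opening: 0.133
t 9.4667 p [ 0.4776 -0.1611  0.0768] jawyaw 1.7156734152448854 tooly [ 0.0002 -0.0001 -1.    ] F [-0.9312 -0.3491  5.0413] M [ 0.0705  0.1915 -0.0384] op 0.13282695088510083
```

The spring contact appeared where expected, at TCP about 0.080, so the lugs are in the slots. Pushing on to the bottom.

```bash
python3 -m handwheel '[[[0,0.001,0,0,0,0],[0,0.002,0,0,0,0],[0,0.003,0,0,0,0],[0,0.003,0,0,0,0],[0,0.003,0,0,0,0]]]'
python3 -m handwheel '[[[0,0.001,0,0,0,0],[0,0.002,0,0,0,0],[0,0.002,0,0,0,0],[0,0.002,0,0,0,0],[0,0.002,0,0,0,0]]]'
python3 - <<'E'
from h import *
cur()
E
```

```text
clock: 9.88
tool_pos: [0.4776, -0.1611, 0.0738]
eef_rot: [0.705, 0.051, -0.051, -0.705]
contact_force: [-1.8, 0.7, 6.4]
opening: 0.133
clock: 10.3
tool_pos: [0.4776, -0.1611, 0.072]
eef_rot: [0.705, 0.051, -0.051, -0.705]
contact_force: [-1.1, -0.3, 7.7]
opening: 0.132
t 10.3 p [ 0.4776 -0.1611  0.072 ] jawyaw 1.7156154419817966 tooly [ 0.0003 -0.0002 -1.    ] F [-1.0512 -0.2688  7.6776] M [ 0.0966  0.238  -0.0195] op 0.13226192287472652
```

```bash
python3 -m handwheel '[[[0,0.001,0,0,0,0],[0,0.001,0,0,0,0],[0,0.001,0,0,0,0]]]'
python3 -m handwheel '[[[0,0,0,0,0.01,0],[0,0,0,0,0.02,0],[0,0,0,0,0.03,0],[0,0,0,0,0.04,0],[0,0,0,0,0.05,0],[0,0,0,0,0.05,0]]]'
python3 - <<'E'
from h import *
cur()
E
```

```text
clock: 10.55
tool_pos: [0.4776, -0.1611, 0.071]
eef_rot: [0.705, 0.051, -0.051, -0.705]
contact_force: [-0.9, -0.3, 8.1]
opening: 0.132
clock: 11.05
tool_pos: [0.4779, -0.1608, 0.0711]
eef_rot: [-0.707, 0.004, -0.005, 0.707]
contact_force: [-1.3, 0.3, 9.1]
opening: 0.132
t 11.05 p [ 0.4779 -0.1608  0.0711] jawyaw 1.557667502210804 tooly [ 0.001   0.0001 -1.    ] F [-1.3177  0.2905  9.0849] M [0.2392 0.224  0.0233] op 0.13184358030823368
```

Turning freely with almost no moment. I'll continue towards the stop.

```bash
python3 -m handwheel '[[[0,0,0,0,0.015,0],[0,0,0,0,0.03,0],[0,0,0,0,0.045,0],[0,0,0,0,0.06,0],[0,0,0,0,0.075,0],[0,0,0,0,0.09,0],[0,0,0,0,0.105,0],[0,0,0,0,0.12,0],[0,0,0,0,0.12,0]]]'
python3 -c "
from h import *
cur()"
python3 -m handwheel '[[[0,0,0,0,0.01,0],[0,0,0,0,0.02,0],[0,0,0,0,0.03,0],[0,0,0,0,0.04,0],[0,0,0,0,0.05,0],[0,0,0,0,0.05,0],[0,0,0,0,0.05,0]]]'
python3 -c "
from h import *
cur()"
```

```text
clock: 11.8
tool_pos: [0.4783, -0.1606, 0.0711]
eef_rot: [-0.693, 0.137, -0.138, 0.694]
contact_force: [-0.4, 0.7, 8.1]
opening: 0.134
t 11.8 p [ 0.4783 -0.1606  0.0711] jawyaw 1.1801237766189048 tooly [ 0.0018  0.0002 -1.    ] F [-0.364   0.6694  8.0735] M [ 0.2611 -0.0103 -0.0251] op 0.13397554255240493
clock: 12.38
tool_pos: [0.4785, -0.1606, 0.0711]
eef_rot: [-0.681, 0.19, -0.191, 0.681]
contact_force: [-0.4, 0.7, 7.6]
opening: 0.13
t 12.3833 p [ 0.4785 -0.1606  0.0711] jawyaw 1.0249458703833945 tooly [ 0.002   0.0003 -1.    ] F [-0.3767  0.7168  7.5518] M [ 0.1915  0.0063 -0.0017] op 0.1299102486240659
```

```bash
for i in 1 2 3; do python3 -m handwheel '[[[0,0,0,0,0.005,0],[0,0,0,0,0.012,0],[0,0,0,0,0.012,0],[0,0,0,0,0.012,0]]]' >/dev/null
python3 -c "
from h import *
cur()"; done
```

```text
t 12.7167 p [ 0.4785 -0.1607  0.0712] jawyaw 0.9872613419712145 tooly [ 0.0022  0.0003 -1.    ] F [-0.7203  1.0282  8.3793] M [ 0.1985 -0.104  -0.0055] op 0.131331725724281
t 13.05 p [ 0.4786 -0.1607  0.0712] jawyaw 0.9495746301173127 tooly [ 0.0023  0.0003 -1.    ] F [-0.3812  1.8972  7.967 ] M [ 0.2375 -0.0133  0.0087] op 0.1305108770644233
t 13.3833 p [ 0.4786 -0.1607  0.0712] jawyaw 0.9121028548251547 tooly [ 0.0023  0.0003 -1.    ] F [-0.5872  0.2364  7.024 ] M [ 0.1918 -0.0458  0.0264] op 0.13346198354189043
```

```bash
for i in 1 2 3; do python3 -m handwheel '[[[0,0,0,0,0.004,0],[0,0,0,0,0.008,0],[0,0,0,0,0.008,0],[0,0,0,0,0.008,0]]]' >/dev/null
python3 -c "
from h import *
cur()"; done
```

```text
t 13.7167 p [ 0.4789 -0.1604  0.0712] jawyaw 0.8877280409934414 tooly [ 0.0029  0.0005 -1.    ] F [0.7327 1.4658 7.2437] M [ 0.2283 -0.1223  0.1762] op 0.13393087101532908
t 14.05 p [ 0.479  -0.1604  0.0712] jawyaw 0.8640700802064251 tooly [ 0.0029  0.0003 -1.    ] F [1.3821 0.6641 7.2175] M [ 0.1029 -0.1277  0.4403] op 0.13306893494296185
t 14.3833 p [ 0.479  -0.1604  0.0712] jawyaw 0.8397163665168158 tooly [ 0.003   0.0003 -1.    ] F [-0.7997  0.7942  6.7189] M [ 0.2104 -0.1567  0.658 ] op 0.13247447804638438
```

The stop is reached (moment 0.66 N·m). Backing off to the pocket, then letting it up.

```bash
python3 -m handwheel '[[[0,0,0,0,-0.01,0],[0,0,0,0,-0.02,0],[0,0,0,0,-0.03,0],[0,0,0,0,-0.034,0],[0,0,0,0,-0.034,0]]]' >/dev/null
python3 -c "
from h import *
cur()"
for i in 1 2; do python3 -m handwheel '[[[0,-0.001,0,0,0,0],[0,-0.002,0,0,0,0],[0,-0.002,0,0,0,0],[0,-0.002,0,0,0,0]]]' >/dev/null
python3 -c "
from h import *
cur()"; done
```

```text
t 14.8 p [ 0.4789 -0.1607  0.0712] jawyaw 0.9439875056560764 tooly [ 0.003   0.0003 -1.    ] F [0.1031 0.1537 7.1431] M [ 0.1217 -0.1121  0.038 ] op 0.1319696262840292
t 15.1333 p [ 0.4788 -0.1607  0.0732] jawyaw 0.9433667802722081 tooly [ 0.0028  0.0003 -1.    ] F [0.28   1.056  6.6187] M [ 0.2033 -0.1623 -0.0219] op 0.13598341727295044
t 15.4667 p [ 0.4789 -0.1607  0.0751] jawyaw 0.9434129658194117 tooly [ 0.0028  0.0003 -1.    ] F [0.5251 1.4416 5.8021] M [ 0.1811 -0.1907  0.0346] op 0.1317947872446779
```

```bash
for i in 1 2; do python3 -m handwheel '[[[0,-0.001,0,0,0,0],[0,-0.001,0,0,0,0],[0,-0.001,0,0,0,0]]]' >/dev/null
python3 -c "
from h import *
cur()"; done
```

```text
t 15.7167 p [ 0.4788 -0.1607  0.0759] jawyaw 0.9433130943957531 tooly [ 0.0026  0.0004 -1.    ] F [1.5014 0.8926 4.791 ] M [ 0.2746 -0.401  -0.0088] op 0.13072282519339454
t 15.9667 p [ 0.4787 -0.1607  0.0761] jawyaw 0.9432845506625596 tooly [ 0.0019  0.0007 -1.    ] F [ 4.4075  0.6843 -8.2857] M [ 0.1663 -1.2878  0.028 ] op 0.12892779300626675
```

The upward pull is held at TCP 0.076 (origin 38 mm), so the lugs are in the pockets. Relaxing the pull, then releasing and retreating.

```bash
python3 -m handwheel '[[[0,0.001,0,0,0,0],[0,0.001,0,0,0,0]]]' >/dev/null
python3 -m handwheel '[[[0,0,0,0,0,0],[0,0,0,0,0,0],[0,0,0,0,0,0],[0,0,0,0,0,0],[0,0,0,0,0,0],[0,0,0,0,0,0]]]' -0.2
python3 -m handwheel '[[[0,-0.01,0,0,0,0],[0,-0.03,0,0,0,0],[0,-0.06,0,0,0,0],[0,-0.09,0,0,0,0],[0,-0.12,0,0,0,0],[0,-0.15,0,0,0,0],[0,-0.15,0,0,0,0],[0,-0.15,0,0,0,0]]]'
python3 - <<'E'
from h import *
import pickle
cur();c=get_calibration("wrist");w=snapshot("wrist");a=snapshot("scene");save("w4",w);pickle.dump(c,open("w4.pkl","wb"))
b=w[110:290,200:440,::-1];d=a[290:400,330:460,::-1]
o=np.zeros((600,800,3),np.uint8);o[:300,:400]=cv2.resize(b,(400,300));o[:300,400:755]=cv2.resize(d,(355,300));o[300:525,:400]=0
cv2.imwrite("pics/f.png",o[:300])
E
```

```text
clock: 16.63
tool_pos: [0.477, -0.1611, 0.0756]
eef_rot: [0.673, -0.219, 0.218, -0.672]
contact_force: [-0.4, -0.0, -0.0]
opening: 0.4
clock: 17.3
tool_pos: [0.4783, -0.1614, 0.2277]
eef_rot: [-0.672, 0.217, -0.22, 0.673]
contact_force: [0.4, 0.8, -0.6]
opening: 0.399
t 17.3 p [ 0.4783 -0.1614  0.2277] jawyaw 0.9423692151398951 tooly [ 0.004  -0.0012 -1.    ] F [ 0.4024  0.8329 -0.5818] M [-0.0226  0.0137  0.002 ] op 0.3985727415174192
```

View pics/f.png

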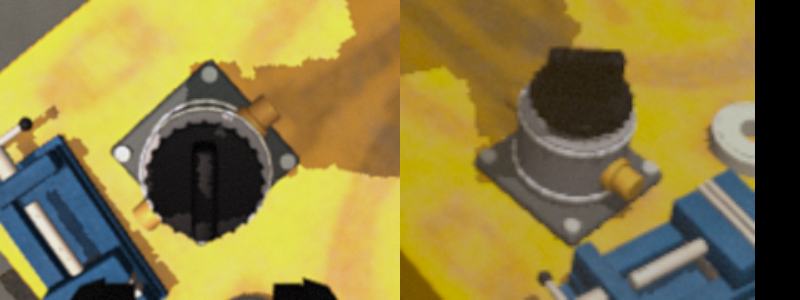

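The picture shows the cap seated upright in the housing, with its bar centred at (205,185) in the left crop. It is released and the gripper is clear, so I'm handing in.

```bash
python3 -c "
from h import *
print(job.finish_job())"
```

```text
the job is handed in; nothing more can be done
None
```

The black cap is locked in the filter housing and released. I handed the job in at about 17 s of the 72 s; the hand-in reports no verdict.

- **Insertion:** I read the slot angle (about 0.14 rad) from a wrist picture, and the lugs went in on the first try. The pad met the plug at the expected height. I pushed the cap until its origin was about 33 mm above the housing's underside.
- **Locking:** I turned the cap clockwise to the stop, felt at about 0.82 rad with 0.66 N·m. I then backed off to about 0.77 rad and let it up.
- **Checks:** The cap rose to about 38 mm, and a light upward pull of about 8 N was held there, so the lugs are in the pockets. The forces I read stayed under 10 N. The final pictures show the cap upright in the housing and the gripper clear.
- **Not confirmed:** The last seat height comes from the gripper position before release; I did not measure it again afterwards. I never touched the other things, but I did not re-measure their positions either.
- **Disagreement:** The first bar angle, from the top camera (-0.56 rad), did not match the wrist view (-0.355 rad). I used the wrist view, and the grasp fitted it.

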